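# Set and lock the hold-down screw over a first-aid tin

### The arm

A 7-joint arm with a two-finger parallel gripper is mounted at the origin on the work surface. World frame = base frame: x ahead of the robot, y to its left, z up, the work surface at z = 0. Lengths are in mm, angles in rad, forces in N, time in s.
With the tool pointing down it reaches from about 350 to 900 mm from the base axis. Payload 8.1 kg.
Tool frame: the origin (TCP) lies at the very end of the fingers, on their centre line; the grasp point (between the pads) lies 19 mm behind it; z points along the fingers, y is the line along which they close (so a half turn about z gives the same grasp; the last joint's range is limited). The gripper opens to 85 mm and grips with 20 to 120 N. Pads are 22 mm wide; open, the fingers measure 114 mm over their backs; the gripper's body (76 mm by 85 mm) begins 54 mm behind the grasp point. The pads swing forward as they close: fully open they stand 13 mm farther back than shut.
Start: joints at [1.048, 0.434, 0.025, 1.573, -0.012, 1.134, -0.075], TCP at [254.715, -570.755, 231.323] pointing down, gripper open.
Joint ranges: [-2.62, 2.62], [-0.44, 2.09], [-1.27, 1.32], [0.08, 2.57], [-1.32, 4.46], [0.12, 2], [-2.74, 2.74]. Speed limits (rad/s): [2.22, 2.22, 3.01, 3.01, 3.14, 3.14, 3.14].

### API

Orientations are given as a rotation vector (axis times angle).
In Python, from cell import * gives the robot as it stands.
- The arm moves only by the shell command python3 -m pendant 'ROWS' [FORCE]. ROWS is JSON, a list of rows, each a list of 3 entries, a list of its own where there are three numbers: the shift along the world's x, y, z as a fraction of full scale, then the turn, a rotation vector about the world's x, y, z as a fraction of full scale, then the closure in counts, from 0 (fully open) to 255 (shut). A call has 1 to 20 rows; each row is the pose to reach, as a shift and turn from the pose commanded when the call began, turning the shorter way round; what a row does not reach only later rows make up. Full scale, the value 1, is 250 mm for a shift and 2 pi rad for a turn. A row lasts 1/10 s, in which the tool goes at most 50 mm and 8.59 degrees, less where a joint would pass 70% of its speed; a pose out of reach is approached as far as the arm can. A call with a number of a shift or a turn outside -1 to 1 is refused whole. A call with a gripper value outside its range is refused whole. The fingers move at their own pace and stop on an object; FORCE is the grip in N (left out, the last holds). Time passes only in rows, so rows that repeat a pose let the fingers close. It gives the time, the measured TCP pose, the force, the opening and the grip force at its end, in the units of the state.
- read_state(): the state, without advancing time (a new reading comes with each control period).
- grab_frame(name): name is "scene" or "top" or "wrist"; returns a dict with "img" (400x640x3 uint8, red, green, blue), "range_z" (400x640 float32, mm along the optical axis (not along the pixel's ray), 0 where there is no reading), "fx", "fy", "cx", "cy" (pixels), "cam_to_world" (4x4, takes a point from camera to world coordinates); the wrist camera has in their place "mount" (4x4, takes a point from camera to tool coordinates, whose origin is the TCP and whose axes are the flange's). Camera axes: x right, y up, looking along -z (the intrinsics and any distortion apply to the point x, -y, -z); pixel columns grow to the right and rows downward; lengths in mm; the calibration is good to about 2 mm. A picture is of the moment at which its call begins: read the wrist's pose just before it.
- sign_off(): hands the job in; it is judged then, once.
Trained networks look in a picture, given as the dict that the camera call returned (one of the last four; its "shot" number tells which), for a name from the list of things; names that differ only in an ending like _2 or _b are one class to them, and where a whole thing is asked for, a point or a joint stands for the part that bears it (a point fixed in the world has none). Each returns a list of dicts, best first, with "p" (0 to 1); they miss things now and then, are a little off and sometimes report something else, mostly with a low value. They report only what shows in the picture. A call takes as long as a camera call. They do not tell look-alikes from the thing itself.
- find_in(query, picture): "bbox" ([left, top, right, bottom] in pixels, round what is visible of it).
The state is a dict: "clock": time; "joint_pos": joint angles; "qvel": joint speeds; "joint_torque": joint torques, N m; "eef_pos": TCP position; "eef_rot": TCP orientation; "wrist_force": force on the tool from outside, world axes, zero at the start; "torque": the same for the moment, N m; "finger_gap": finger opening in mm; "gripper_force": force on a finger pad.
Only numpy, scipy, OpenCV 4.12 (cv2) and the standard library are available. Lean on these libraries where they do the work, as an engineer would, in place of code of your own. Each camera call takes 0.05 s, during which the arm holds its last target. There are 200 camera calls.

### The job

The new first-aid tin is lower than the old one, so the rubber foot of its hold-down bar no longer reaches the lid. Swing the bar down until its end snaps into the sprung catch; then swing the lever lock nut anticlockwise (seen from above) until it is slack, and wind the black tee knob of the screw clockwise until the rubber foot presses lightly on the lid, about a third of a turn past first touch (around 8 N; never so hard, above 25 N, that the lid would dent). Finally swing the lock nut clockwise again, past where it was at first, until it comes up hard and is firmly tight, leave everything else on the shelf where it is, and let go.

Things in the scene. Friction and masses are not known exactly. Their poses are not given: they have to be found in the camera images.
- holder: dark steel bracket fixed to the shelf: base plate 150 x 350 x 3 mm, origin at the centre of its underside, z up. The bar lies along its y axis: hinge at y = +140 mm, catch post at y = -145 mm, screw axis at x = y = 0. Heights above the shelf: hinge cheeks 131 mm, saddle of the catch post 112 mm, its prongs 126 mm, catch hook 154 mm
- bar (a joint): angle of the steel hold-down bar about its hinge, rad: 0 = down, level, resting in the saddle; grows as the free end swings up, limit 1.0. A stiff friction hinge: it stays where it is left and swings down with about 2 N at its end
- catch (a joint): angle of the sprung catch hook, rad: 0 = sprung in over the bar's end. The descending bar end pushes it outward to about 0.16 (about 5 N on the end) and it snaps back to 0 when the bar is fully down. Bar below 0.02 and hook near 0 means caught
- bar_hinge (a point): hinge axis of the bar, at its middle, 118 mm above the shelf; axes as the holder's, the hinge axis along x
- bar_end (a point): point on the axis of the bar's round end rod, 325 mm from the hinge axis, where the bar is pushed down. The rod is 12 mm thick, bare for 38 mm between the catch post and the 24 mm black ball that ends it at 352 mm. With the bar down this point is 118 mm above the shelf. The flat part of the bar is 28 mm wide, 8 mm thick
- knob (a point): centre of the black tee knob on top of the screw: a flat grip 64 mm long (x), 14 mm thick (y), 30 mm high (z, along the screw), about 200 mm above the shelf when the bar is down. Clockwise from above lowers it 8 mm a turn. With the nut slack it turns with about 0.05 N m, with the nut nipped as at first about 0.25 N m; after the foot touches, 0.01 to 0.017 N m more per newton of pressing
- foot_face (a point): centre of the underside of the round black rubber foot (44 mm wide) at the lower end of the screw, turning with it; z along the screw. With the bar down it starts 1 to 3.3 mm above the lid. The rubber yields 1 mm for each 3.5 N
- foot: the rubber foot itself (origin on the screw axis, 35 mm above its underside)
- nut: the lock nut on the screw, on the bar: 41 mm steel hexagon with a lever along its -x; origin on the screw axis at the bar's mid-thickness, z along the screw. A stiff nut (about 0.25 N m), it stays as left. At first only nipped (18 to 30 N of clamp force). Anticlockwise from above it is slack after 0.4 rad and stops at 1.3 rad; clockwise it comes up hard, fully tight, 0.4 to 0.5 rad past its start
- lever (a point): grip point on the lock nut's lever, 85 mm from the screw axis: a round rod 12 mm thick, running radially, level from 45 mm out, with an 18 mm black ball at 105 mm; 152 mm above the shelf when the bar is down. At first it points to the holder's -x side, turned about 0.4 rad towards +y. A sideways push of about 3 N here swings it; come up hard, it resists 8 N and more
- tin: white first-aid tin, loose, 120 x 190 x 76 mm, 0.65 kg, its long side along the bar, between low locating lips on the base plate; origin at the centre of its underside, 3 mm above the shelf
- lid_top (a point): centre of the top of the tin's lid, 79 mm above the shelf, below the rubber foot; its axes are the tin's
- jar: amber glass jar with a white cap, 64 mm across, 95 mm high; stands behind the holder; to be left alone
- eye_cup: clear plastic eye cup, 52 mm across, 48 mm high; stands behind the holder; to be left alone
- drops: small white bottle, 42 mm across, 80 mm high; stands behind the holder; to be left alone
- tweezers: steel tweezers, 140 mm long, 9 mm high, lying in front of the holder (origin near the middle of the underside); to be left alone
- thermometer: white pen-like thermometer, 130 mm long, 14 mm high, lying in front of the holder; to be left alone
- dish: open steel instrument tray, 150 x 85 x 32 mm, lying on the left; to be left alone
- scissors: bandage scissors, 160 mm long, 8 mm high, lying on the right; to be left alone
There are look-alikes about, which are no part of the job. What is shaped like the tin but blue or purple is not meant.

How it is judged:
By the outcome, as a careful person would: the job done as asked, in the order asked, and still so for the second after the job is handed in, with the robot touching nothing.
It also fails if it takes over 72 s, if anything falls off the work surface, if the arm or the gripper's body presses on something with over 40 N, if the wrist force passes 120 N, or if a joint passes its speed limit or range.

## Working session

There is one attempt and no reset: what is moved stays moved. The work goes in short steps, Python scripts to look and compute and a shell command to move; the robot and the scene stay as the last step left them, time stands still between calls to the robot, and variables do not carry over. Pictures are saved under pics/ and viewed, at most 10 in all, crops included, and the job is handed in when it is done.

```bash
ls; mkdir -p pics; python3 - <<'E'
from cell import *
import cv2
s=read_state();print({k:s[k] for k in('clock','eef_pos','eef_rot','wrist_force','finger_gap')})
for n in('scene','top'):
    f=grab_frame(n);cv2.imwrite(f'pics/{n}0.png',f['img'][:,:,::-1])
    print(n,f['fx'],f['cx'],f['cy'],f['cam_to_world'])
    for q in('holder','knob','lever','tin','bar_end','nut','bar_hinge','foot','catch'):
        print(q,[(round(d['p'],2),[round(x) for x in d['bbox']]) for d in find_in(q,f)[:3]])
E
```

```text
pics
{'clock': 0.0, 'eef_pos': array([ 254.47087393, -570.28333562,  230.51327945]), 'eef_rot': array([-3.07116604e+00, -6.54126349e-01,  7.42433402e-04]), 'wrist_force': array([ 0.20847577, -0.16533123, -0.11855319]), 'finger_gap': 85.49956066966931}
scene 461.36157780176603 321.1410621037733 198.00344968399125 [[-3.83694544e-01 -4.93508753e-01  7.80530337e-01  1.47061757e+03]
 [ 9.23433349e-01 -1.98615742e-01  3.28363574e-01  3.94416769e+02]
 [-7.02468577e-03  8.46759055e-01  5.31930217e-01  7.89763235e+02]
 [ 0.00000000e+00  0.00000000e+00  0.00000000e+00  1.00000000e+00]]
holder [(0.71, [241, 131, 375, 265])]
knob [(0.72, [272, 205, 346, 252]), (0.68, [348, 213, 356, 221]), (0.67, [299, 150, 345, 198])]
lever []
tin [(0.78, [259, 151, 325, 200]), (0.73, [392, 270, 459, 361]), (0.68, [269, 203, 347, 253])]
bar_end [(0.87, [241, 136, 367, 211]), (0.43, [348, 214, 356, 223])]
nut [(0.7, [311, 169, 324, 184])]
bar_hinge []
foot [(0.25, [242, 137, 365, 210])]
catch [(0.72, [271, 204, 349, 252]), (0.69, [250, 195, 258, 221])]
top 372.50375213036375 319.2787080538033 197.94478071991568 [[ 9.47171056e-03  9.81629069e-01 -1.90564049e-01  3.22096472e+02]
 [-9.99954123e-01  9.57020345e-03 -4.03466034e-04 -1.84537257e+01]
 [ 1.42768273e-03  1.90559128e-01  9.81674682e-01  1.08937545e+03]
 [ 0.00000000e+00  0.00000000e+00  0.00000000e+00  1.00000000e+00]]
holder [(0.91, [261, 149, 404, 234]), (0.22, [288, 171, 334, 195])]
knob [(0.76, [287, 170, 332, 198])]
lever [(0.81, [302, 175, 322, 228])]
tin [(0.98, [291, 168, 362, 223]), (0.93, [180, 97, 237, 173]), (0.8, [178, 246, 252, 332])]
bar_end [(0.7, [271, 148, 402, 233]), (0.63, [280, 135, 301, 163]), (0.43, [128, 181, 177, 234])]
nut [(0.57, [307, 177, 322, 229]), (0.47, [264, 150, 404, 235])]
bar_hinge [(0.79, [265, 149, 404, 237])]
foot []
catch [(0.64, [374, 166, 382, 181]), (0.22, [340, 220, 386, 237])]
```

```bash
python3 - <<'E'
import cv2
a=cv2.imread('pics/top0.png');cv2.imwrite('pics/topc.png',cv2.resize(a[110:270,220:440],None,fx=3.6,fy=3.6,interpolation=cv2.INTER_CUBIC))
b=cv2.imread('pics/scene0.png');cv2.imwrite('pics/scenec.png',cv2.resize(b[110:290,200:420],None,fx=3.3,fy=3.3,interpolation=cv2.INTER_CUBIC))
E
```

```text
(no output)
```

View pics/topc.png

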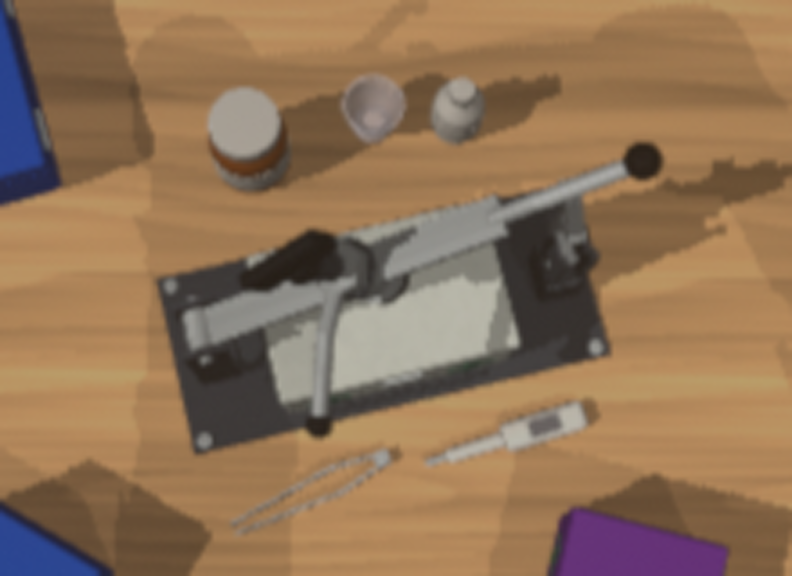

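View pics/scenec.png

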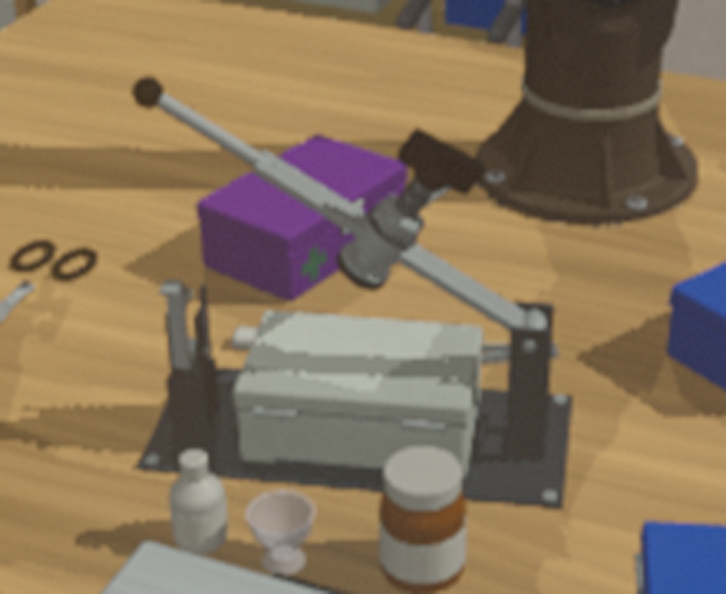

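View pics/top0.png

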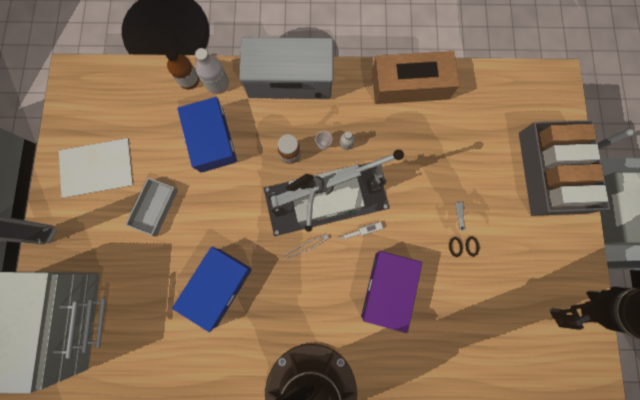

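Top crop: the white tin (crop 290–510, 220–400) sits in the only dark holder, with the hinge at left (200,330), catch at right (570,250), lever ball at (318,425), knob at (300,258) and bar ball raised at (642,160). In the full top image, the blue boxes at (207,135) and (212,289) and the purple box at (392,290) are look-alikes. The white tin in the holder at (330,200) is the one meant, and the crop confirms it.

```bash
cat > h.py <<'E'
from cell import *
import numpy as np, cv2
from scipy.spatial.transform import Rotation as R
def T(f,s=None):
    if 'cam_to_world' in f: return np.array(f['cam_to_world'])
    W=np.eye(4);W[:3,:3]=R.from_rotvec(s['eef_rot']).as_matrix();W[:3,3]=s['eef_pos'];return W@np.array(f['mount'])
def ray(f,u,v,s=None):
    t=T(f,s);d=np.array([(u-f['cx'])/f['fx'],-(v-f['cy'])/f['fy'],-1]);return t[:3,3],t[:3,:3]@d
def onz(f,u,v,z,s=None):
    o,d=ray(f,u,v,s);return o+d*(z-o[2])/d[2]
def tri(a,b):
    A=np.zeros((3,3));c=np.zeros(3)
    for o,d in(a,b):
        d=d/np.linalg.norm(d);P=np.eye(3)-np.outer(d,d);A+=P;c+=P@o
    return np.linalg.solve(A,c)
def cloud(f,s=None):
    t=T(f,s);v,u=np.mgrid[:400,:640];z=f['range_z'];p=np.stack([(u-f['cx'])/f['fx']*z,-(v-f['cy'])/f['fy']*z,-z],-1)
    return p@t[:3,:3].T+t[:3,3]
E
python3 - <<'E'
from h import *
np.set_printoptions(precision=1,suppress=True)
t=grab_frame('top');s=grab_frame('scene')
C=lambda u,v:(u/3.6+220-.36,v/3.6+110-.36); S=lambda u,v:(u/3.3+200-.35,v/3.3+110-.35)
print('dist keys',[k for k in t])
for n,(u,v) in dict(bl=(158,278),fl=(195,452),fr=(609,354)).items(): print(n,onz(t,*C(u,v),3))
for n,(u,v) in dict(scrbl=(170,286),scrfl=(205,440),scrfr=(597,347)).items(): print(n,onz(t,*C(u,v),3))
for n,(u,v) in dict(scr_a=(152,460),scr_b=(549,494),scr_c=(560,399)).items(): print(n,onz(s,*S(u,v),3))
print('ball',tri(ray(t,*C(642,160)),ray(s,*S(148,92))))
pt=cloud(t);ps=cloud(s)
def at(p,uv): u,v=map(int,np.round(uv));q=p[v-1:v+2,u-1:u+2].reshape(-1,3);return np.median(q,0)
print('ballD',at(pt,C(642,160)),at(ps,S(148,92)),'lidD',at(pt,C(420,320)),'leverball',at(pt,C(318,425)),'knob',at(pt,C(300,258)),at(ps,S(440,160)),'catch',at(ps,S(174,288)))
# lid: points at z 74..84 near
for nm,p in(('t',pt),('s',ps)):
    q=p.reshape(-1,3);m=(abs(q[:,2]-79)<6)&(abs(q[:,0]-440)<130)&(abs(q[:,1])<120);q=q[m]
    print(nm,len(q),q.mean(0));r=cv2.minAreaRect(q[:,:2].astype(np.float32));print(r)
E
```

```text
dist keys ['img', 'range_z', 'fx', 'fy', 'cx', 'cy', 'cam_to_world', 'shot']
bl [565.1 148.9   3. ]
fl [421.1 113.4   3. ]
fr [ 504.8 -223.8    3. ]
scrbl [558.4 138.7   3. ]
scrfl [430.9 105.6   3. ]
scrfr [ 510.5 -214.1    3. ]
scr_a [ 635.  -181.8    3. ]
scr_b [553.3 135.7   3. ]
scr_c [427.  105.1   3. ]
ball [ 573.1 -189.1  307.7]
ballD [ 570.8 -187.4  317.9] [ 581.2 -184.1  310.5] lidD [515.5 -64.2  80.3] leverball [419.8   7.9 211.6] knob [517.2  18.6 280.8] [523.9  28.5 269.5] catch [ 600.  -167.1  152.8]
t 1457 [509.4 -42.   79.9]
((511.5487976074219, -5.959465026855469), (115.46694946289062, 228.38906860351562), 0.24812951683998108)
s 1393 [523.8 -18.   77.8]
((511.8970947265625, -0.37775421142578125), (115.96529388427734, 239.00051879882812), 0.05650632083415985)
```

```bash
python3 -m pendant '[[[0,0,0.6],[0,0,0.05],0],[[0.3,0.3,0.6],[0,0,0.1],0],[[1,1,0.6],[0,0,0.2222],0],[[1,1,0.6],[0,0,0.2222],0],[[1,1,0.6],[0,0,0.2222],0],[[1,1,0.6],[0,0,0.2222],0],[[1,1,0.6],[0,0,0.2222],0],[[1,1,0.6],[0,0,0.2222],0],[[1,1,0.6],[0,0,0.2222],0],[[1,1,0.6],[0,0,0.2222],0],[[1,1,0.6],[0,0,0.2222],0]]' 25
python3 - <<'E'
from h import *
s=read_state();w=grab_frame('wrist');cv2.imwrite('pics/w1.png',w['img'][:,:,::-1]);np.savez('w1.npz',pos=s['eef_pos'],rot=s['eef_rot'])
print(s['joint_pos'],s['eef_pos'],R.from_rotvec(s['eef_rot']).as_matrix().round(3))
print(w['fx'],w['cx'],w['cy'],w['mount'])
E
```

```text
clock: 2.2
eef_pos: [505.3, -320.0, 381.4]
eef_rot: [1.93, 2.478, 0.0]
wrist_force: [-0.2, -0.6, -0.1]
finger_gap: 85.2
gripper_force: 0.0
[ 0.72641572  0.34096505 -0.36273367  1.36477467  0.11958744  1.45712136
  0.61661369] [ 505.28443272 -320.03145171  381.37213049] [[-0.245  0.97   0.   ]
 [ 0.97   0.245  0.   ]
 [-0.     0.    -1.   ]]
338.5323478039792 316.8962478050567 198.64547906302246 [[ 1.28699131e-04  9.56084254e-01  2.93091936e-01  7.48323473e+01]
 [ 9.99999941e-01 -2.95427095e-05 -3.42738206e-04  2.39694111e-01]
 [-3.19027872e-04  2.93091962e-01 -9.56084201e-01 -1.42976006e+02]
 [ 0.00000000e+00  0.00000000e+00  0.00000000e+00  1.00000000e+00]]
```

View pics/w1.png

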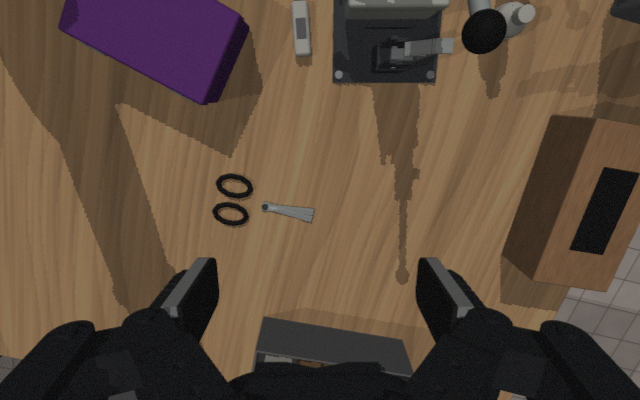

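The wrist view shows the bar ball at (485,31), the catch post and hook near (415,47), and the plate's end screws at (339,75) and (430,75).

```bash
python3 - <<'E'
from h import *
np.set_printoptions(precision=1,suppress=True)
s=read_state();w=grab_frame('wrist');t=grab_frame('top');c=grab_frame('scene')
print(onz(w,339,75,3,s),onz(w,430,75,3,s))
C=lambda u,v:(u/3.6+220-.36,v/3.6+110-.36); S=lambda u,v:(u/3.3+200-.35,v/3.3+110-.35)
a=ray(w,485,31,s);b=ray(t,*C(642,160));d=ray(c,*S(148,92))
print(tri(a,b),tri(a,d),tri(b,d))
E
```

```text
[ 511.2 -213.8    3. ] [ 639.1 -182.     3. ]
[ 573.8 -189.8  305.9] [ 572.8 -189.7  307.3] [ 573.1 -189.1  307.7]
```

```bash
python3 -m pendant '[[[0.249,0.61,0],[0,0,0],0],[[0.249,0.61,0],[0,0,0],0],[[0.249,0.61,0],[0,0,0],0],[[0.249,0.61,0],[0,0,0],0],[[0.249,0.61,-0.2],[0,0,0],0],[[0.249,0.61,-0.3],[0,0,0],0],[[0.249,0.61,-0.432],[0,0,0],0],[[0.249,0.61,-0.432],[0,0,0],0],[[0.249,0.61,-0.432],[0,0,0],255],[[0.249,0.61,-0.432],[0,0,0],255],[[0.249,0.61,-0.432],[0,0,0],255],[[0.249,0.61,-0.432],[0,0,0],255],[[0.249,0.61,-0.432],[0,0,0],255],[[0.249,0.61,-0.432],[0,0,0],255]]' 25
python3 - <<'E'
import numpy as np
a0=.5668
for a in np.linspace(a0,-0.005,12)[1:]:
    dh=325*(np.cos(a)-np.cos(a0));dz=325*(np.sin(a)-np.sin(a0));print(np.round(np.array([.246*dh,-.969*dh,dz])/250,4).tolist())
E
```

```text
clock: 3.8
eef_pos: [567.2, -168.4, 273.9]
eef_rot: [1.933, 2.475, 0.0]
wrist_force: [0.5, -0.7, 2.5]
finger_gap: 11.5
gripper_force: 24.4
[0.0086, -0.0337, -0.0579]
[0.0164, -0.0645, -0.1176]
[0.0234, -0.0922, -0.1788]
[0.0296, -0.1167, -0.2414]
[0.0351, -0.1381, -0.3053]
[0.0397, -0.1563, -0.3702]
[0.0434, -0.1711, -0.436]
[0.0464, -0.1827, -0.5025]
[0.0484, -0.1908, -0.5696]
[0.0497, -0.1956, -0.637]
[0.05, -0.197, -0.7045]
```

```bash
python3 -m pendant '[[[0.0086,-0.0337,-0.0579],[0,0,0],255],[[0.0164,-0.0645,-0.1176],[0,0,0],255],[[0.0234,-0.0922,-0.1788],[0,0,0],255],[[0.0296,-0.1167,-0.2414],[0,0,0],255],[[0.0351,-0.1381,-0.3053],[0,0,0],255],[[0.0397,-0.1563,-0.3702],[0,0,0],255],[[0.0434,-0.1711,-0.436],[0,0,0],255],[[0.0464,-0.1827,-0.5025],[0,0,0],255],[[0.0484,-0.1908,-0.5696],[0,0,0],255],[[0.049,-0.193,-0.6],[0,0,0],255],[[0.0497,-0.1956,-0.637],[0,0,0],255],[[0.05,-0.197,-0.66],[0,0,0],255],[[0.05,-0.197,-0.68],[0,0,0],255],[[0.05,-0.197,-0.698],[0,0,0],255],[[0.05,-0.197,-0.704],[0,0,0],255],[[0.05,-0.197,-0.704],[0,0,0],255]]'
python3 - <<'E'
from h import *
np.set_printoptions(precision=1,suppress=True)
s=read_state();print(s['eef_pos'],s['wrist_force'])
c=grab_frame('scene');cv2.imwrite('pics/s2.png',cv2.resize(c['img'][110:290,200:420,::-1],None,fx=3.3,fy=3.3,interpolation=cv2.INTER_CUBIC))
E
```

```text
clock: 5.4
eef_pos: [579.6, -217.8, 96.7]
eef_rot: [1.933, 2.476, -0.0]
wrist_force: [3.9, -3.2, -6.7]
finger_gap: 10.7
gripper_force: 25.0
[ 579.6 -217.8   96.7] [ 3.9 -3.2 -6.7]
```

View pics/s2.png

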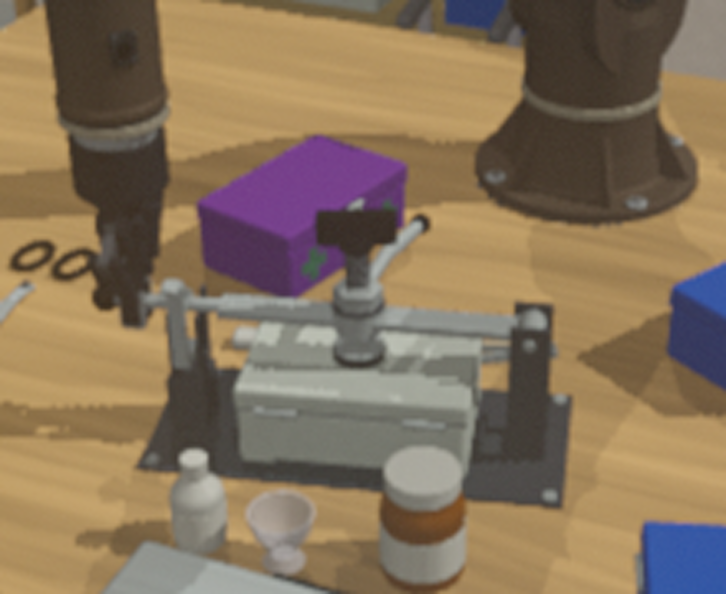

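Bar looks level, with the hook over the rod near (175,290). I'll release, move off towards the lever and check the catch from there.

```bash
python3 -m pendant '[[[0,0,0],[0,0,0],0],[[0,0,0],[0,0,0],0],[[0,0,0],[0,0,0],0],[[0,0,0.15],[0,0,0],0],[[0,0,0.35],[0,0,0],0],[[0,0,0.55],[0,0,0],0],[[0,0,0.75],[0,0,0],0],[[-0.1,0.15,0.8],[0,0,-0.02],0],[[-0.2,0.3,0.8],[0,0,-0.04],0],[[-0.3,0.45,0.8],[0,0,-0.07],0],[[-0.4,0.6,0.8],[0,0,-0.09],0],[[-0.5,0.72,0.8],[0,0,-0.11],0],[[-0.54,0.77,0.8],[0,0,-0.13],0],[[-0.54,0.77,0.8],[0,0,-0.15],0],[[-0.54,0.77,0.8],[0,0,-0.18],0],[[-0.54,0.77,0.8],[0,0,-0.2],0],[[-0.54,0.77,0.8],[0,0,-0.22],0],[[-0.54,0.77,0.8],[0,0,-0.24],0],[[-0.54,0.77,0.8],[0,0,-0.26],0],[[-0.54,0.77,0.8],[0,0,-0.28],0]]'
python3 - <<'E'
from h import *
np.set_printoptions(precision=3,suppress=True)
s=read_state();print(s['joint_pos'],s['eef_pos'],s['wrist_force'],R.from_rotvec(s['eef_rot']).as_matrix()[:,0])
w=grab_frame('wrist');t=grab_frame('top');c=grab_frame('scene')
np.savez('obs3.npz',pos=s['eef_pos'],rot=s['eef_rot'])
a=cv2.resize(w['img'],(800,500));cv2.imwrite('pics/w3.png',a[:,:,::-1])
b=np.hstack([cv2.resize(c['img'][150:230,230:310],(400,400),interpolation=2),cv2.resize(t['img'][150:230,330:410],(400,400),interpolation=2)])
cv2.imwrite('pics/c3.png',b[:,:,::-1])
E
```

```text
clock: 7.45
eef_pos: [444.1, -24.7, 297.4]
eef_rot: [3.14, 0.081, -0.0]
wrist_force: [0.1, -0.4, -0.1]
finger_gap: 85.1
gripper_force: 0.0
[ 0.236  0.107 -0.329  1.86   0.037  1.181 -1.624] [444.072 -24.736 297.359] [ 0.063 -0.399 -0.093] [ 0.999  0.052 -0.   ]
```

View pics/w3.png

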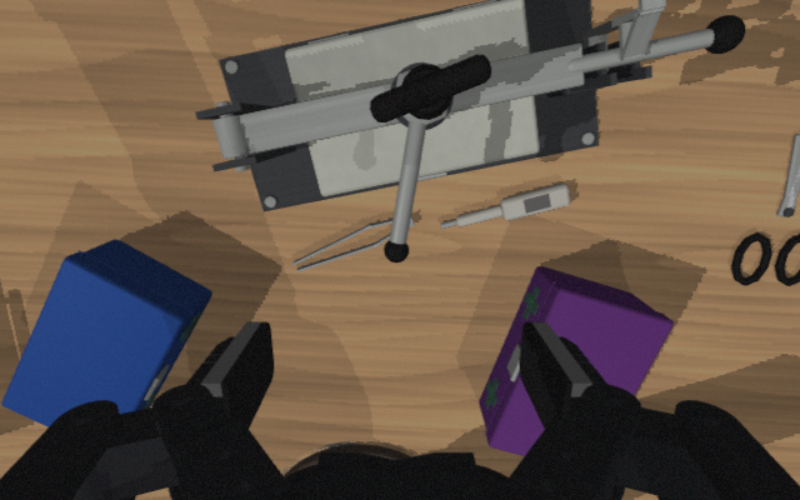

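View pics/c3.png

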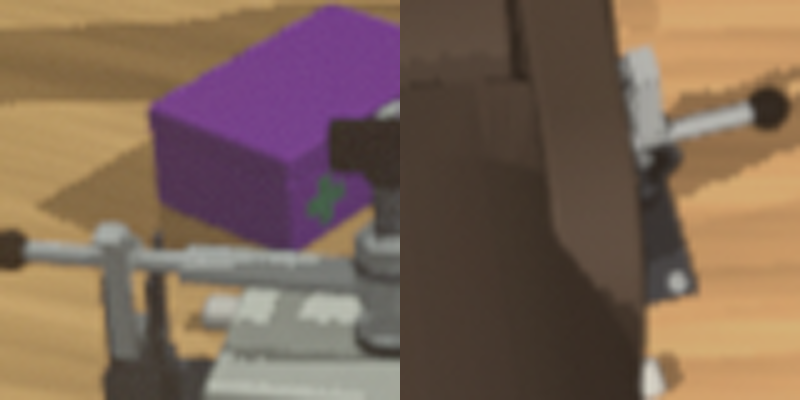

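The hook lies across the rod in both views. The wrist picture (scaled 1.25) shows the bar ball at (725,35), the knob centred at (431,88) with its ends at about (382,108) and (480,68), and the lever rod from (415,130) to the ball at (397,250).

```bash
python3 - <<'E'
from h import *
np.set_printoptions(precision=3,suppress=True)
s=read_state();w=grab_frame('wrist');t=grab_frame('top');c=grab_frame('scene')
W=lambda u,v,z:onz(w,u/1.25,v/1.25,z,s)
print('bar ball tri',tri(ray(w,580,28,s),ray(c,232.4,200)))
lb=W(397,250,152);lr=W(415,130,152);print('lever ball',lb,'rod',lr)
k1=W(382,105,213);k2=W(482,68,213);print('knob ends',k1,k2,(k1+k2)/2,np.degrees(np.arctan2(*(k1-k2)[[1,0]])))
p=cloud(w,s);g=w['img'].astype(int)
m=(p[...,2]>190)&(p[...,2]<235)&(np.hypot(p[...,0]-533,p[...,1]+38)<60);q=p[m];print(len(q),q.min(0),q.max(0),np.percentile(q[:,2],[5,50,95]))
q2=q[q[:,2]>200];print(cv2.minAreaRect(q2[:,:2].astype(np.float32)))
m=(abs(p[...,2]-155)<9)&(p[...,0]<495)&(p[...,0]>400)&(abs(p[...,1]+25)<60);q=p[m];print('lever',len(q),np.median(q,0),q.min(0),q.max(0));print(cv2.fitLine(q[:,:2].astype(np.float32),2,0,.01,.01).ravel())
E
```

```text
bar ball tri [ 586.976 -240.329  120.444]
lever ball [429.718 -26.168 152.   ] rod [512.72 -32.99 152.  ]
knob ends [525.202 -12.556 213.   ] [545.583 -61.312 213.   ] [535.392 -36.934 213.   ] 112.68602091446654
2684 [517.188 -66.744 190.039] [551.622  -6.935 219.014] [193.82  215.522 217.302]
((534.2440185546875, -36.40935516357422), (14.022001266479492, 63.5407829284668), 23.84151268005371)
lever 1219 [459.002 -27.978 157.584] [422.313 -37.752 150.541] [494.932 -16.54  163.028]
[  0.994  -0.113 458.88  -27.877]
```

```bash
python3 -m pendant '[[[0.033,-0.012,-0.2],[0,0,-0.0264],0],[[0.033,-0.012,-0.4],[0,0,-0.0264],0],[[0.033,-0.012,-0.55],[0,0,-0.0264],0],[[0.033,-0.012,-0.658],[0,0,-0.0264],0],[[0.033,-0.012,-0.658],[0,0,-0.0264],0],[[0.033,-0.012,-0.658],[0,0,-0.0264],255],[[0.033,-0.012,-0.658],[0,0,-0.0264],255],[[0.033,-0.012,-0.658],[0,0,-0.0264],255],[[0.033,-0.012,-0.658],[0,0,-0.0264],255],[[0.033,-0.012,-0.658],[0,0,-0.0264],255],[[0.033,-0.012,-0.658],[0,0,-0.0264],255]]' 25
python3 - <<'E'
from h import *
s=read_state();p=s['eef_pos'];c=np.array([533.9,-36.9]);print(s['joint_pos'].round(2),p)
v=p[:2]-c;print(np.hypot(*v),np.degrees(np.arctan2(v[1],v[0])))
for a in np.arange(.1,.95,.1):
    r=R.from_euler('z',a).as_matrix()[:2,:2];print(*(np.round((r@v-v)/250,4)),round(a/2/np.pi,4))
E
```

```text
clock: 8.85
eef_pos: [453.1, -28.0, 133.4]
eef_rot: [3.137, -0.172, 0.002]
wrist_force: [-0.4, -0.6, 3.6]
finger_gap: 11.1
gripper_force: 24.4
[ 0.19  0.3  -0.31  2.08  0.13  0.78 -1.87] [453.08240622 -28.03685434 133.3773538 ]
81.30214521227695 173.74146769778602
-0.0019 -0.0325 0.0159
-0.0006 -0.0649 0.0318
0.004 -0.0971 0.0477
0.0117 -0.1287 0.0637
0.0226 -0.1593 0.0796
0.0364 -0.1887 0.0955
0.0532 -0.2166 0.1114
0.0726 -0.2427 0.1273
0.0946 -0.2666 0.1432
```

```bash
python3 -m pendant '[[[-0.0019,-0.0325,0],[0,0,0.0159],255],[[-0.0006,-0.0649,0],[0,0,0.0318],255],[[0.004,-0.0971,0],[0,0,0.0477],255],[[0.0117,-0.1287,0],[0,0,0.0637],255],[[0.0226,-0.1593,0],[0,0,0.0796],255],[[0.0364,-0.1887,0],[0,0,0.0955],255],[[0.0532,-0.2166,0],[0,0,0.1114],255],[[0.0726,-0.2427,0],[0,0,0.1273],255],[[0.0726,-0.2427,0],[0,0,0.1273],255],[[0.0726,-0.2427,0],[0,0,0.1273],255]]'
python3 - <<'E'
from h import *
s=read_state();print(s['joint_pos'].round(2),s['eef_pos'],s['wrist_force'],s['torque'],R.from_rotvec(s['eef_rot']).as_euler('xyz'))
E
```

```text
clock: 9.85
eef_pos: [471.5, -89.2, 133.3]
eef_rot: [2.956, 1.06, 0.002]
wrist_force: [0.9, -2.6, 4.4]
finger_gap: 11.2
gripper_force: 24.6
[ 0.43  0.36 -0.45  2.01  0.21  0.82 -1.02] [471.51599077 -89.22131611 133.26303879] [ 0.90257128 -2.56293243  4.37723091] [-0.37514648 -0.08289297  0.09357821] [ 3.14039016e+00 -7.06805212e-04  6.88615220e-01]
```

```bash
python3 -m pendant '[[[0,0,0],[0,0,0],0],[[0,0,0],[0,0,0],0],[[0,0,0],[0,0,0],0],[[0,0,0.15],[0,0,0],0],[[0,0,0.3],[0,0,0],0],[[0,0,0.44],[0,0,0.02],0],[[0.06,0.05,0.48],[0,0,0.04],0],[[0.16,0.13,0.48],[0,0,0.06],0],[[0.251,0.21,0.48],[0,0,0.08],0],[[0.251,0.21,0.48],[0,0,0.1],0],[[0.251,0.21,0.48],[0,0,0.12],0],[[0.251,0.21,0.48],[0,0,0.14],0],[[0.251,0.21,0.48],[0,0,0.16],0],[[0.251,0.21,0.48],[0,0,0.18],0],[[0.251,0.21,0.48],[0,0,0.2],0],[[0.251,0.21,0.48],[0,0,0.2065],0],[[0.251,0.21,0.48],[0,0,0.2065],0]]'
python3 - <<'E'
from h import *
s=read_state();print(s['joint_pos'].round(2),s['eef_pos'],s['wrist_force'],s['torque'],R.from_rotvec(s['eef_rot']).as_euler('xyz'))
w=grab_frame('wrist');p=cloud(w,s)
m=(p[...,2]>208)&(p[...,2]<222)&(np.hypot(p[...,0]-533,p[...,1]+38)<50);q=p[m];print(len(q),q.min(0),q.max(0));print(cv2.minAreaRect(q[:,:2].astype(np.float32)))
t=grab_frame('scene');p=cloud(t)
m=(p[...,2]>125)&(p[...,2]<175)&(p[...,0]<495)&(p[...,0]>420)&(abs(p[...,1]+80)<60);print('lever',m.sum(),np.median(p[m],0) if m.any() else '')
E
```

```text
clock: 11.55
eef_pos: [533.4, -36.1, 252.5]
eef_rot: [-1.712, -2.633, 0.0]
wrist_force: [0.3, -0.0, 0.8]
finger_gap: 85.0
gripper_force: 0.0
[ 0.53  0.37 -0.75  1.72  0.27  1.16  0.12] [533.35371782 -36.12298387 252.54066887] [ 0.33774812 -0.01341747  0.76282304] [-0.02381403 -0.02814921 -0.01709443] [-3.14109342e+00 -4.10317643e-04  1.98842341e+00]
2402 [516.56304497 -66.07197012 208.04476882] [551.20399837  -6.47902085 218.46025415]
((533.5969848632812, -35.9591064453125), (13.951339721679688, 62.766448974609375), 23.512296676635742)
lever 3 [ 460.64543849 -109.40512096  152.37115339]
```

```bash
python3 -m pendant '[[[0.0016,0,-0.12],[0,0,0],0],[[0.0016,0,-0.2],[0,0,0],0],[[0.0016,0,-0.25],[0,0,0],0],[[0.0016,0,-0.25],[0,0,0],0],[[0.0016,0,-0.25],[0,0,0],255],[[0.0016,0,-0.25],[0,0,0],255],[[0.0016,0,-0.25],[0,0,0],255],[[0.0016,0,-0.25],[0,0,0],255],[[0.0016,0,-0.25],[0,0,0],255],[[0.0016,0,-0.25],[0,0,0],255]]' 40
cat > rd.py <<'E'
from h import *
s=read_state();print(round(s['clock'],2),'p',s['eef_pos'].round(1),'yaw',round(float(np.degrees(R.from_rotvec(s['eef_rot']).as_euler('xyz')[2])),1),'F',s['wrist_force'].round(1),'T',s['torque'].round(3),'j7',round(s['joint_pos'][6],2),'g',round(s['finger_gap'],1))
E
python3 rd.py
for i in 1; do :; done
python3 -m pendant '[[[0,0,-0.0007],[0,0,-0.0222],255],[[0,0,-0.0007],[0,0,-0.0222],255]]' >/dev/null; python3 rd.py
python3 -m pendant '[[[0,0,-0.0007],[0,0,-0.0222],255],[[0,0,-0.0007],[0,0,-0.0222],255]]' >/dev/null; python3 rd.py
python3 -m pendant '[[[0,0,-0.0007],[0,0,-0.0222],255],[[0,0,-0.0007],[0,0,-0.0222],255]]' >/dev/null; python3 rd.py
```

```text
clock: 12.65
eef_pos: [534.0, -36.3, 190.7]
eef_rot: [1.713, 2.633, -0.0]
wrist_force: [-2.2, -0.5, 3.9]
finger_gap: 13.2
gripper_force: 44.9
12.65 p [534.  -36.3 190.7] yaw 113.9 F [-2.2 -0.5  3.9] T [-0.124  0.462 -0.027] j7 0.07 g 13.2
12.85 p [534.1 -36.3 190.5] yaw 105.7 F [-2.5 -0.1  5.1] T [-0.04   0.426 -0.068] j7 -0.05 g 13.1
13.05 p [534.2 -36.3 190.3] yaw 97.9 F [-1.4 -0.6  4.7] T [-0.088  0.39  -0.1  ] j7 -0.17 g 12.8
13.25 p [534.2 -36.3 190.2] yaw 90.0 F [-1.3 -1.2  4.6] T [-0.138  0.302 -0.073] j7 -0.3 g 13.2
```

```bash
python3 -m pendant '[[[0,0,-0.0007],[0,0,-0.0222],255],[[0,0,-0.0007],[0,0,-0.0222],255]]' >/dev/null; python3 rd.py
python3 -m pendant '[[[0,0,-0.0007],[0,0,-0.0222],255],[[0,0,-0.0007],[0,0,-0.0222],255]]' >/dev/null; python3 rd.py
python3 -m pendant '[[[0,0,-0.0007],[0,0,-0.0222],255],[[0,0,-0.0007],[0,0,-0.0222],255]]' >/dev/null; python3 rd.py
python3 -m pendant '[[[0,0,-0.0007],[0,0,-0.0222],255],[[0,0,-0.0007],[0,0,-0.0222],255]]' >/dev/null; python3 rd.py
python3 -m pendant '[[[0,0,-0.0007],[0,0,-0.0222],255],[[0,0,-0.0007],[0,0,-0.0222],255]]' >/dev/null; python3 rd.py
python3 -m pendant '[[[0,0,-0.0007],[0,0,-0.0222],255],[[0,0,-0.0007],[0,0,-0.0222],255]]' >/dev/null; python3 rd.py
python3 -m pendant '[[[0,0,-0.0007],[0,0,-0.0222],255],[[0,0,-0.0007],[0,0,-0.0222],255]]' >/dev/null; python3 rd.py
python3 -m pendant '[[[0,0,-0.0007],[0,0,-0.0222],255],[[0,0,-0.0007],[0,0,-0.0222],255]]' >/dev/null; python3 rd.py
```

```text
13.45 p [534.3 -36.3 190. ] yaw 82.0 F [-1.4  0.4  6.4] T [-0.133  0.304 -0.031] j7 -0.42 g 13.2
13.65 p [534.4 -36.3 189.8] yaw 74.0 F [-0.5 -0.1  5.1] T [-0.228  0.183 -0.098] j7 -0.55 g 13.4
13.85 p [534.4 -36.4 189.6] yaw 66.1 F [-0.3 -0.8  5.7] T [-0.233  0.16  -0.092] j7 -0.67 g 12.9
14.05 p [534.5 -36.4 189.5] yaw 58.1 F [ 0.3 -0.9  6.2] T [-0.297  0.113 -0.105] j7 -0.8 g 13.3
14.25 p [534.5 -36.5 189.3] yaw 50.1 F [ 0.1 -1.3  5.3] T [-0.334  0.038 -0.093] j7 -0.92 g 13.1
14.45 p [534.6 -36.5 189.1] yaw 42.1 F [ 1.1 -1.   5. ] T [-0.41   0.054 -0.041] j7 -1.05 g 13.0
14.65 p [534.6 -36.5 188.9] yaw 34.1 F [ 0.1 -2.3  4.8] T [-0.46  -0.084 -0.087] j7 -1.18 g 13.2
14.85 p [534.6 -36.6 188.7] yaw 26.1 F [-0.1 -1.7  4.6] T [-0.481 -0.067 -0.067] j7 -1.3 g 13.3
```

```bash
cat > ra.py <<'E'
from h import *
Ts=[];
for i in range(3):
    s=read_state();Ts.append([*s['torque'],*s['wrist_force']])
    if i<2: grab_frame('wrist')
m=np.mean(Ts,0)
y=round(float(np.degrees(R.from_rotvec(s['eef_rot']).as_euler('xyz')[2])),1)
print(round(s['clock'],2),'p',s['eef_pos'].round(1),'yaw',y,'F',m[3:].round(1),'Tz',m[2].round(3),np.array(Ts)[:,2].round(3),'j7',round(s['joint_pos'][6],2))
open('log.txt','a').write(f"{y} {m[2]}\n")
E
python3 ra.py
python3 -m pendant '[[[0,0,-0.0007],[0,0,-0.0222],255],[[0,0,-0.0007],[0,0,-0.0222],255]]' >/dev/null; python3 ra.py
python3 -m pendant '[[[0,0,-0.0007],[0,0,-0.0222],255],[[0,0,-0.0007],[0,0,-0.0222],255]]' >/dev/null; python3 ra.py
python3 -m pendant '[[[0,0,-0.0007],[0,0,-0.0222],255],[[0,0,-0.0007],[0,0,-0.0222],255]]' >/dev/null; python3 ra.py
python3 -m pendant '[[[0,0,-0.0007],[0,0,-0.0222],255],[[0,0,-0.0007],[0,0,-0.0222],255]]' >/dev/null; python3 ra.py
python3 -m pendant '[[[0,0,-0.0007],[0,0,-0.0222],255],[[0,0,-0.0007],[0,0,-0.0222],255]]' >/dev/null; python3 ra.py
python3 -m pendant '[[[0,0,-0.0007],[0,0,-0.0222],255],[[0,0,-0.0007],[0,0,-0.0222],255]]' >/dev/null; python3 ra.py
python3 -m pendant '[[[0,0,-0.0007],[0,0,-0.0222],255],[[0,0,-0.0007],[0,0,-0.0222],255]]' >/dev/null; python3 ra.py
python3 -m pendant '[[[0,0,-0.0007],[0,0,-0.0222],255],[[0,0,-0.0007],[0,0,-0.0222],255]]' >/dev/null; python3 ra.py
python3 -m pendant '[[[0,0,-0.0007],[0,0,-0.0222],255],[[0,0,-0.0007],[0,0,-0.0222],255]]' >/dev/null; python3 ra.py
```

```text
14.95 p [534.6 -36.6 188.7] yaw 26.4 F [ 0.1 -1.6  4.7] Tz -0.03 [-0.067  0.007 -0.029] j7 -1.3
15.25 p [534.6 -36.7 188.6] yaw 18.4 F [ 0.5 -2.2  5.4] Tz -0.058 [-0.091 -0.023 -0.061] j7 -1.42
15.55 p [534.6 -36.8 188.4] yaw 10.4 F [ 0.  -2.2  5.7] Tz -0.051 [-0.063 -0.008 -0.083] j7 -1.55
15.85 p [534.6 -36.8 188.2] yaw 2.4 F [ 0.3 -2.3  5.7] Tz -0.083 [-0.035 -0.121 -0.092] j7 -1.68
16.15 p [534.6 -36.9 188.1] yaw -5.6 F [-0.2 -2.6  5.8] Tz -0.055 [-0.015 -0.094 -0.057] j7 -1.81
16.45 p [534.6 -37.  187.9] yaw -13.6 F [-0.5 -2.7  5.9] Tz -0.063 [-0.067 -0.073 -0.05 ] j7 -1.93
16.75 p [534.5 -37.  187.8] yaw -21.6 F [-0.3 -2.4  6.3] Tz -0.104 [-0.123 -0.093 -0.097] j7 -2.06
17.05 p [534.5 -37.1 187.6] yaw -29.6 F [-0.5 -2.7  6.6] Tz -0.071 [-0.106 -0.027 -0.079] j7 -2.19
17.35 p [534.5 -37.1 187.4] yaw -37.6 F [-0.5 -3.1  6.5] Tz -0.102 [-0.123 -0.093 -0.09 ] j7 -2.32
17.65 p [534.4 -37.1 187.2] yaw -45.6 F [-0.5 -3.7  7. ] Tz -0.139 [-0.113 -0.125 -0.178] j7 -2.44
```

```bash
python3 -m pendant '[[[0,0,0],[0,0,0],0],[[0,0,0],[0,0,0],0],[[0,0,0],[0,0,0],0],[[0,0,0.1],[0,0,0],0],[[0,0,0.2],[0,0,0.02],0],[[0,0,0.2],[0,0,0.04],0],[[0,0,0.2],[0,0,0.06],0],[[0,0,0.2],[0,0,0.08],0],[[0,0,0.2],[0,0,0.1],0],[[0,0,0.2],[0,0,0.12],0],[[0,0,0.2],[0,0,0.14],0],[[0,0,0.2],[0,0,0.16],0],[[0,0,0.2],[0,0,0.18],0],[[0,0,0.2],[0,0,0.2],0],[[0,0,0.2],[0,0,0.22],0],[[0,0,0.2],[0,0,0.24],0],[[0,0,0.2],[0,0,0.25],0],[[0,0,0.2],[0,0,0.25],0]]'
python3 -m pendant '[[[0,0,0],[0,0,0.02],0],[[0,0,0],[0,0,0.04],0],[[0,0,0],[0,0,0.06],0],[[0,0,0],[0,0,0.08],0],[[0,0,0],[0,0,0.1],0],[[0,0,0],[0,0,0.12],0],[[0,0,0],[0,0,0.14],0],[[0,0,0],[0,0,0.16],0],[[0,0,0],[0,0,0.18],0],[[0,0,0],[0,0,0.2],0],[[0,0,0],[0,0,0.22],0],[[0,0,0],[0,0,0.24],0],[[0,0,0],[0,0,0.25],0],[[0,0,0],[0,0,0.25],0]]'
python3 rd.py
python3 - <<'E'
from h import *
s=read_state()
w=grab_frame('wrist');p=cloud(w,s)
m=(p[...,2]>204)&(p[...,2]<222)&(np.hypot(p[...,0]-533,p[...,1]+38)<50);q=p[m];print(len(q),q.min(0),q.max(0));print(cv2.minAreaRect(q[:,:2].astype(np.float32)))
E
```

```text
clock: 19.45
eef_pos: [533.9, -36.1, 236.5]
eef_rot: [-2.91, -1.182, 0.001]
wrist_force: [0.3, -0.9, -0.1]
finger_gap: 85.7
gripper_force: 0.0
clock: 20.85
eef_pos: [533.9, -36.2, 236.6]
eef_rot: [-1.226, -2.892, -0.0]
wrist_force: [-0.2, -0.1, -0.3]
finger_gap: 85.2
gripper_force: 0.0
20.85 p [533.9 -36.2 236.6] yaw 134.1 F [-0.2 -0.1 -0.3] T [0.06  0.    0.016] j7 0.47 g 85.2
2720 [508.65900694 -61.24093586 204.0488564 ] [557.87747979 -11.07580196 215.17036318]
((533.4304809570312, -36.37799835205078), (13.952983856201172, 63.1553955078125), 44.53814697265625)
```

```bash
python3 -m pendant '[[[0,0,-0.1],[0,0,0],0],[[0,0,-0.2],[0,0,0],0],[[0,0,-0.2],[0,0,0],0],[[0,0,-0.2],[0,0,0],255],[[0,0,-0.2],[0,0,0],255],[[0,0,-0.2],[0,0,0],255],[[0,0,-0.2],[0,0,0],255],[[0,0,-0.2],[0,0,0],255],[[0,0,-0.2],[0,0,0],255]]' 40
python3 ra.py
python3 -m pendant '[[[0,0,-0.0007],[0,0,-0.0222],255],[[0,0,-0.0007],[0,0,-0.0222],255]]' >/dev/null; python3 ra.py
python3 -m pendant '[[[0,0,-0.0007],[0,0,-0.0222],255],[[0,0,-0.0007],[0,0,-0.0222],255]]' >/dev/null; python3 ra.py
python3 -m pendant '[[[0,0,-0.0007],[0,0,-0.0222],255],[[0,0,-0.0007],[0,0,-0.0222],255]]' >/dev/null; python3 ra.py
python3 -m pendant '[[[0,0,-0.0007],[0,0,-0.0222],255],[[0,0,-0.0007],[0,0,-0.0222],255]]' >/dev/null; python3 ra.py
python3 -m pendant '[[[0,0,-0.0007],[0,0,-0.0222],255],[[0,0,-0.0007],[0,0,-0.0222],255]]' >/dev/null; python3 ra.py
python3 -m pendant '[[[0,0,-0.0007],[0,0,-0.0222],255],[[0,0,-0.0007],[0,0,-0.0222],255]]' >/dev/null; python3 ra.py
```

```text
clock: 21.8
eef_pos: [534.1, -36.5, 187.4]
eef_rot: [1.226, 2.892, -0.001]
wrist_force: [-1.4, -1.4, 4.1]
finger_gap: 13.3
gripper_force: 44.7
21.9 p [534.1 -36.5 187.4] yaw 134.0 F [-1.9 -1.3  5. ] Tz -0.01 [ 0.021 -0.023 -0.028] j7 0.43
22.2 p [534.1 -36.4 187.2] yaw 126.2 F [-1.9 -1.3  5.6] Tz -0.09 [-0.106 -0.086 -0.078] j7 0.31
22.5 p [534.1 -36.5 187. ] yaw 118.2 F [-1.7 -1.2  6. ] Tz -0.104 [-0.16  -0.057 -0.096] j7 0.19
22.8 p [534.2 -36.4 186.9] yaw 110.2 F [-2.  -1.1  6.1] Tz -0.127 [-0.125 -0.119 -0.139] j7 0.06
23.1 p [534.2 -36.4 186.7] yaw 102.2 F [-2.2 -1.3  6.4] Tz -0.129 [-0.096 -0.129 -0.162] j7 -0.06
23.4 p [534.3 -36.4 186.5] yaw 94.2 F [-1.7 -1.   6.1] Tz -0.123 [-0.1   -0.127 -0.14 ] j7 -0.19
23.7 p [534.3 -36.4 186.4] yaw 86.2 F [-2.  -1.4  6. ] Tz -0.169 [-0.131 -0.168 -0.208] j7 -0.31
```

```bash
python3 -m pendant '[[[0,0,-0.0007],[0,0,-0.0222],255],[[0,0,-0.0007],[0,0,-0.0222],255]]' >/dev/null; python3 ra.py
python3 -m pendant '[[[0,0,-0.0007],[0,0,-0.0222],255],[[0,0,-0.0007],[0,0,-0.0222],255]]' >/dev/null; python3 ra.py
python3 - <<'E'
import numpy as np
from scipy.optimize import curve_fit
d=np.loadtxt('log.txt');d=d[[i for i in range(len(d)) if i not in(0,10,11)]]
e=np.array([[105.7,.068],[97.9,.1],[90,.073],[82,.031],[74,.098],[66.1,.092],[58.1,.105],[50.1,.093],[42.1,.041],[34.1,.087],[26.1,.067]])
x=d[:,0].copy();x[10-1:]-=180;x[x<-300]+=180
print(np.c_[x,-d[:,1]].round(3))
for nm,X,Y,sg in(('avg',x,-d[:,1],np.full(len(x),.018)),('all',np.r_[x,e[:,0]],np.r_[-d[:,1],e[:,1]],np.r_[np.full(len(x),.018),np.full(len(e),.03)])):
    f=lambda x,b,t,k:b+k*np.maximum(0,t-x)
    p,c=curve_fit(f,X,Y,[.06,-10,.001],sigma=sg,absolute_sigma=True,bounds=([.03,-35,.00078],[.1,69,.00132]));print(nm,p,np.sqrt(np.diag(c)))
E
```

```text
24.0 p [534.3 -36.5 186.2] yaw 78.2 F [-1.6 -1.   6.4] Tz -0.1 [-0.171 -0.059 -0.069] j7 -0.44
24.3 p [534.4 -36.5 186. ] yaw 70.2 F [-2.  -1.5  5.9] Tz -0.145 [-0.13  -0.177 -0.129] j7 -0.56
[[ 1.840e+01  5.800e-02]
 [ 1.040e+01  5.100e-02]
 [ 2.400e+00  8.300e-02]
 [-5.600e+00  5.500e-02]
 [-1.360e+01  6.300e-02]
 [-2.160e+01  1.040e-01]
 [-2.960e+01  7.100e-02]
 [-3.760e+01  1.020e-01]
 [-4.560e+01  1.390e-01]
 [-6.180e+01  1.040e-01]
 [-6.980e+01  1.270e-01]
 [-7.780e+01  1.290e-01]
 [-8.580e+01  1.230e-01]
 [-9.380e+01  1.690e-01]
 [-1.018e+02  1.000e-01]
 [-1.098e+02  1.450e-01]]
avg [6.40005702e-02 1.14316833e+00 7.80000000e-04] [1.03923048e-02 1.85999037e+01 1.48864935e-04]
all [ 7.01496452e-02 -5.60000266e+00  7.80000000e-04] [6.37993085e-03 1.60856128e+01 1.66808909e-04]
```

```bash
python3 -m pendant '[[[0,0,0],[0,0,0],0],[[0,0,0],[0,0,0],0],[[0,0,0],[0,0,0],0],[[0,0,0.1],[0,0,0],0],[[0,0,0.22],[0,0,0],0],[[-0.08,-0.07,0.22],[0,0,-0.02],0],[[-0.18,-0.15,0.22],[0,0,-0.04],0],[[-0.253,-0.211,0.22],[0,0,-0.06],0],[[-0.253,-0.211,0.22],[0,0,-0.0854],0],[[-0.253,-0.211,0.22],[0,0,-0.0854],0],[[-0.253,-0.211,0.1],[0,0,-0.0854],0],[[-0.253,-0.211,-0.1],[0,0,-0.0854],0],[[-0.253,-0.211,-0.21],[0,0,-0.0854],0],[[-0.253,-0.211,-0.21],[0,0,-0.0854],0],[[-0.253,-0.211,-0.21],[0,0,-0.0854],255],[[-0.253,-0.211,-0.21],[0,0,-0.0854],255],[[-0.253,-0.211,-0.21],[0,0,-0.0854],255],[[-0.253,-0.211,-0.21],[0,0,-0.0854],255],[[-0.253,-0.211,-0.21],[0,0,-0.0854],255],[[-0.253,-0.211,-0.21],[0,0,-0.0854],255]]' 60
python3 rd.py; python3 - <<'E'
from h import *
s=read_state();p=s['eef_pos'];c=np.array([533.9,-36.6]);v=p[:2]-c;print(np.hypot(*v),np.degrees(np.arctan2(v[1],v[0]))%360)
for a in -np.arange(.1,1.45,.1):
    r=R.from_euler('z',a).as_matrix()[:2,:2];print('[[%.4f,%.4f,0],[0,0,%.4f],255]'%(*((r@v-v)/250),a/2/np.pi),end=',')
E
```

```text
clock: 26.3
eef_pos: [471.2, -89.1, 133.6]
eef_rot: [2.957, 1.058, 0.002]
wrist_force: [-1.2, -0.3, 6.1]
finger_gap: 9.9
gripper_force: 58.4
26.3 p [471.2 -89.1 133.6] yaw 39.4 F [-1.2 -0.3  6.1] T [-0.118  0.234  0.068] j7 -0.97 g 9.9
81.77745036823 219.94000777015006
[[-0.0197,0.0261,0],[0,0,-0.0159],255],[[-0.0367,0.0540,0],[0,0,-0.0318],255],[[-0.0509,0.0835,0],[0,0,-0.0477],255],[[-0.0620,0.1142,0],[0,0,-0.0637],255],[[-0.0700,0.1459,0],[0,0,-0.0796],255],[[-0.0748,0.1783,0],[0,0,-0.0955],255],[[-0.0763,0.2110,0],[0,0,-0.1114],255],[[-0.0746,0.2436,0],[0,0,-0.1273],255],[[-0.0696,0.2759,0],[0,0,-0.1432],255],[[-0.0614,0.3076,0],[0,0,-0.1592],255],[[-0.0501,0.3383,0],[0,0,-0.1751],255],[[-0.0358,0.3677,0],[0,0,-0.1910],255],[[-0.0186,0.3955,0],[0,0,-0.2069],255],[[0.0012,0.4215,0],[0,0,-0.2228],255],
```

```bash
python3 -m pendant '[[[-0.0197,0.0261,0],[0,0,-0.0159],255],[[-0.0367,0.0540,0],[0,0,-0.0318],255],[[-0.0509,0.0835,0],[0,0,-0.0477],255],[[-0.0620,0.1142,0],[0,0,-0.0637],255],[[-0.0700,0.1459,0],[0,0,-0.0796],255],[[-0.0748,0.1783,0],[0,0,-0.0955],255],[[-0.0763,0.2110,0],[0,0,-0.1114],255],[[-0.0746,0.2436,0],[0,0,-0.1273],255],[[-0.0696,0.2759,0],[0,0,-0.1432],255],[[-0.0614,0.3076,0],[0,0,-0.1592],255],[[-0.0501,0.3383,0],[0,0,-0.1751],255],[[-0.0501,0.3383,0],[0,0,-0.1751],255]]'
python3 rd.py; python3 - <<'E'
from h import *
s=read_state();p=s['eef_pos'];c=np.array([533.9,-36.6]);v=p[:2]-c;print(np.hypot(*v),np.degrees(np.arctan2(v[1],v[0]))%360)
for a in -np.arange(.05,.35,.05):
    r=R.from_euler('z',a).as_matrix()[:2,:2];print('[[%.4f,%.4f,0],[0,0,%.4f],255]'%(*((r@v-v)/250),a/2/np.pi),end=',')
E
```

```text
clock: 27.5
eef_pos: [459.4, -3.9, 133.8]
eef_rot: [-3.074, 0.648, -0.003]
wrist_force: [2.1, -1.2, 8.5]
finger_gap: 10.1
gripper_force: 58.8
27.5 p [459.4  -3.9 133.8] yaw -23.8 F [ 2.1 -1.2  8.5] T [-0.244 -0.043 -0.127] j7 -2.16 g 10.1
81.35569069219507 156.27347311284677
[[0.0069,0.0147,0],[0,0,-0.0080],255],[[0.0146,0.0291,0],[0,0,-0.0159],255],[[0.0229,0.0430,0],[0,0,-0.0239],255],[[0.0320,0.0566,0],[0,0,-0.0318],255],[[0.0417,0.0696,0],[0,0,-0.0398],255],[[0.0520,0.0822,0],[0,0,-0.0477],255],
```

```bash
python3 -m pendant '[[[0.0069,0.0147,0],[0,0,-0.0080],255],[[0.0069,0.0147,0],[0,0,-0.0080],255]]'>/dev/null; python3 rd.py
python3 -m pendant '[[[0.0077,0.0144,0],[0,0,-0.0080],255],[[0.0077,0.0144,0],[0,0,-0.0080],255]]'>/dev/null; python3 rd.py
python3 -m pendant '[[[0.0042,0.0070,0],[0,0,-0.0040],255],[[0.0042,0.0070,0],[0,0,-0.0040],255]]'>/dev/null; python3 rd.py
python3 -m pendant '[[[0.0042,0.0070,0],[0,0,-0.0040],255],[[0.0042,0.0070,0],[0,0,-0.0040],255]]'>/dev/null; python3 rd.py
```

```text
27.7 p [460.9  -0.7 133.8] yaw -26.6 F [ 0.3 -3.1  7.6] T [-0.445  0.036 -0.005] j7 -2.21 g 10.2
27.9 p [462.9   3.  133.9] yaw -29.5 F [-0.7 -0.2  7.8] T [-0.135  0.004 -0.044] j7 -2.26 g 9.9
28.1 p [463.7   4.4 133.9] yaw -30.9 F [-1.8 -1.4  9.3] T [-0.18   0.186 -0.046] j7 -2.29 g 9.9
28.3 p [464.8   6.3 133.9] yaw -32.3 F [-0.3 -4.2  8.1] T [-0.862 -0.311  0.025] j7 -2.31 g 10.2
```

```bash
python3 -m pendant '[[[0.0044,0.0069,0],[0,0,-0.0040],255],[[0.0044,0.0069,0],[0,0,-0.0040],255]]'>/dev/null; python3 rd.py
python3 -m pendant '[[[0.0044,0.0069,0],[0,0,-0.0040],255],[[0.0044,0.0069,0],[0,0,-0.0040],255]]'>/dev/null; python3 rd.py
python3 -m pendant '[[[0.0044,0.0069,0],[0,0,-0.0020],255],[[0.0044,0.0069,0],[0,0,-0.0020],255]]'>/dev/null; python3 rd.py
```

```text
28.5 p [465.9   8.  133.9] yaw -33.8 F [ 0.3 -2.1  8.8] T [-0.367 -0.113  0.06 ] j7 -2.34 g 10.0
28.7 p [466.8   9.5 133.9] yaw -35.2 F [-1.8 -2.6  9.6] T [-0.623  0.331  0.065] j7 -2.37 g 9.7
28.9 p [466.9   9.6 133.7] yaw -36.0 F [-4.1 -9.  15.1] T [-1.731  0.832  0.34 ] j7 -2.38 g 9.9
```

```bash
python3 -m pendant '[[[0.0044,0.0066,0],[0,0,-0.0010],255],[[0.0044,0.0066,0],[0,0,-0.0010],255]]'>/dev/null; python3 rd.py
python3 -m pendant '[[[0.0026,0.004,0],[0,0,0],255],[[0.0026,0.004,0],[0,0,0],255],[[0.0026,0.004,0],[0,0,0],255]]'>/dev/null; python3 rd.py
```

```text
29.1 p [467.    9.8 133.6] yaw -36.4 F [ -8.4 -13.3  18.8] T [-2.943  1.843  0.435] j7 -2.39 g 9.8
29.4 p [467.1   9.9 133.6] yaw -36.4 F [-12.1 -16.1  21.3] T [-3.419  2.565  0.353] j7 -2.39 g 10.1
```

```bash
python3 -m pendant '[[[0,0,0],[0,0,0],0],[[0,0,0],[0,0,0],0],[[0,0,0],[0,0,0],0],[[0,0,0],[0,0,0],0],[[0,0,0.15],[0,0,0],0],[[0,0,0.35],[0,0,0],0],[[0,0,0.5],[0,0,0],0],[[-0.1,0,0.6],[0,0,0.02],0],[[-0.2,-0.1,0.7],[0,0,0.05],0],[[-0.3,-0.2,0.7],[0,0,0.07],0],[[-0.3,-0.2,0.7],[0,0,0.09],0],[[-0.3,-0.2,0.7],[0,0,0.1],0],[[-0.3,-0.2,0.7],[0,0,0.1],0],[[-0.3,-0.2,0.7],[0,0,0.1],0]]'
python3 - <<'E'
from h import *
s=read_state();w=grab_frame('wrist');p=cloud(w,s)
cv2.imwrite('pics/w9.png',cv2.resize(w['img'],(800,500))[:,:,::-1])
m=(p[...,2]>203)&(p[...,2]<222)&(np.hypot(p[...,0]-533,p[...,1]+38)<50);q=p[m];print('knob',len(q),q.max(0),cv2.minAreaRect(q[:,:2].astype(np.float32)))
m=(abs(p[...,2]-155)<9)&(p[...,0]<500)&(p[...,0]>420)&(abs(p[...,1]-10)<60);q=p[m];l=cv2.fitLine(q[:,:2].astype(np.float32),2,0,.01,.01).ravel();print('lever',l,np.degrees(np.arctan2(l[1],l[0]))%180)
E
```

```text
clock: 30.8
eef_pos: [394.1, -35.5, 307.9]
eef_rot: [-3.142, 0.009, 0.0]
wrist_force: [-0.4, -0.0, -0.4]
finger_gap: 85.5
gripper_force: 0.0
knob 515 [527.86173954 -33.62059125 213.19451029] ((522.8792114257812, -50.12391662597656), (33.344322204589844, 8.769111633300781), 87.93470001220703)
lever [  0.84383106  -0.53660893 468.99023      3.5900533 ] 147.5469
```

View pics/w9.png

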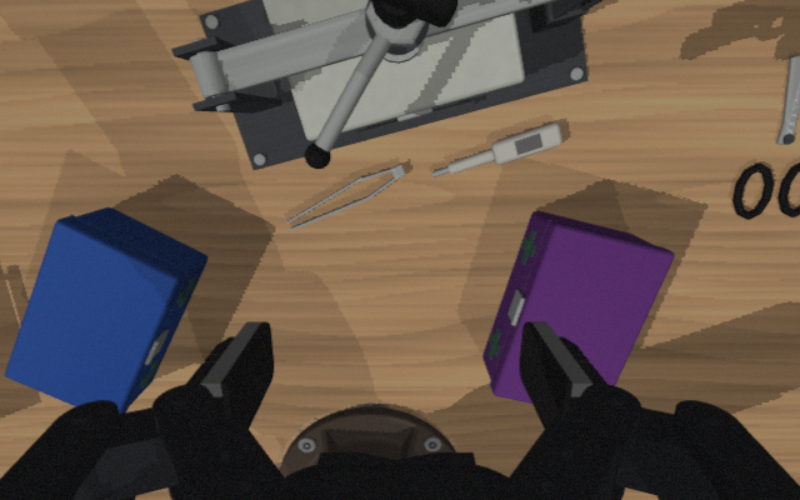

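Lever now points to about 146° and nothing else has moved. Now a check of the knob and catch from where they show fully.

```bash
python3 -m pendant '[[[0.12,0,0.1],[0,0,0],0],[[0.26,0,0.1],[0,0,0],0],[[0.26,0,0.1],[0,0,0],0],[[0.26,0,0.1],[0,0,0],0]]'
python3 - <<'E'
from h import *
s=read_state();w=grab_frame('wrist');p=cloud(w,s);c=grab_frame('scene')
m=(p[...,2]>203)&(p[...,2]<222)&(np.hypot(p[...,0]-533,p[...,1]+38)<50);q=p[m];print('knob',len(q),q.max(0),np.percentile(q[:,2],90),cv2.minAreaRect(q[:,:2].astype(np.float32)))
cv2.imwrite('pics/f.png',np.hstack([cv2.resize(w['img'][:180,280:],(480,240)),cv2.resize(c['img'][140:240,230:380],(320,240))])[:,:,::-1])
E
```

```text
clock: 31.25
eef_pos: [459.2, -35.5, 332.2]
eef_rot: [-3.142, 0.008, 0.003]
wrist_force: [0.7, 0.1, 0.2]
finger_gap: 85.4
gripper_force: 0.0
knob 1574 [549.78561209  -6.6334122  213.98889361] 212.24026695068412 ((534.3635864257812, -36.5416145324707), (63.45676803588867, 14.020108222961426), 69.89994812011719)
```

View pics/f.png

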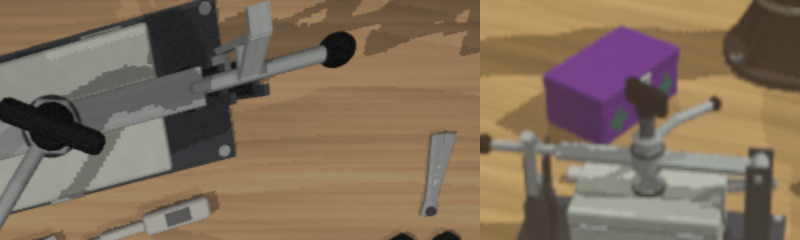

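The knob is still at 70°, the hook is over the rod near (255,40), the foot is on the lid and the lever is tight. Handing in.

```bash
python3 -c "
from cell import *
print(sign_off())"
```

```text
the job is handed in; nothing more can be done
None
```

I handed the job in after about 31 s of robot time: the bar is down with the hook over it, the foot presses the lid at an estimated 8 N (give or take 1–2 N, inferred from knob torque), the lock nut is hard tight (about 20 N at the lever), the gripper is clear, and nothing else in view appears to have moved.

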